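# Clear the display mat and slide the singing bowl onto it

## Task

Holding the wooden scraper, sweep the three stones off the round red mat into the tray through its open side, all of them right inside; do not touch the stones with the gripper or the bowl. Then slide the brass bowl along the counter, without lifting or tipping it, onto the cleared mat so that no part of it sticks out past the mat's edge. Leave the scraper standing on the counter clear of the mat and the tray, and do not disturb the bell, the trinket box or the copper lamp.

Things in the scene. Friction and masses are not known exactly. Their poses are not given: they have to be found in the camera images.
- mat: round dark-red felt mat with a thin yellow border, 180 mm across, let into the counter (flush, 1 mm, no step to slide over), fixed; origin at its centre, z up. Its y axis points roughly towards the tray
- tray: low wooden tray fixed to the counter beside the mat, pale floor level with the counter (no step), dark walls 22 mm high and 6 mm thick on three sides; inside 150 mm wide (its x) by 115 mm deep (its y). Origin at the centre of the inner floor; the open side is at y = -57.5 mm and faces the mat, the back wall starts at y = +57.5 mm
- scraper: wooden counter scraper standing on the counter: a pale block 110 mm long (its x) by 30 mm (its y) by 35 mm high, with a square upright blue handle 26 x 26 mm in the middle, from 35 to 95 mm high; 0.15 kg. Origin at the centre of the block's underside, z up. It is held by the handle from above and sweeps with a long face
- stone_turquoise: polished turquoise (green-blue) stone tablet, 26 x 20 x 12 mm, lying flat and loose on the mat; origin at the centre of its underside, z up
- stone_blue: polished dark blue stone tablet, 26 x 20 x 12 mm, lying flat and loose on the mat; origin at the centre of its underside, z up
- stone_ivory: polished ivory-white stone tablet, 26 x 20 x 12 mm, lying flat and loose on the mat; origin at the centre of its underside, z up
- bowl: open brass singing bowl standing loose on the counter, too wide to grip across: 126 mm across at its widest (30 mm above the counter), 122 mm across at the rim, 58 mm high, wall 5 mm, flat foot 92 mm across, about 0.5 kg. Origin at the centre of its underside, z up
- bell: bystander: small dark bronze hand bell standing upright, 68 mm across, 85 mm high; origin at the centre of its underside
- trinket_box: bystander: round turquoise trinket box with a domed lid, 72 mm across, 46 mm high; origin at the centre of its underside
- butter_lamp: bystander: small copper goblet-shaped lamp, 56 mm across, 58 mm high; origin at the centre of its underside
Not all that is in view belongs to the job. Leave any pink or purple look-alike of the scraper alone.

How it is judged (in metres and radians):
On the way, in this order (a step that is already met when the one before it is completed fails the run):
1. all three stones have been swept into the tray (x of stone_turquoise in the frame of tray between -0.075 and 0.075 m and y of stone_turquoise in the frame of tray between -0.05 and 0.0575 m and height (world z) of each of stone_turquoise, stone_blue, stone_ivory below 0.015 m and x of stone_blue in the frame of tray between -0.075 and 0.075 m and y of stone_blue in the frame of tray between -0.05 and 0.0575 m and x of stone_ivory in the frame of tray between -0.075 and 0.075 m and y of stone_ivory in the frame of tray between -0.05 and 0.0575 m), for 0.2 s.
2. the bowl has been slid onto the mat (horizontal distance between bowl and mat below 0.03 m and angle between bowl's own z axis and vertical below 0.1 rad and linear speed of bowl below 0.02 m/s and height (world z) of bowl below 0.008 m), for 0.2 s.
At the end, for the whole second after the job is handed in: Stones on the tray floor, centres 7.5 mm or more inside its open side; bowl upright and still, centre within 30 mm of the mat's centre; scraper upright and still on the counter, centre over 100 mm from the mat's centre and over 70 mm from the tray's (all of step 1 and all of step 2 and angle between scraper's own z axis and vertical below 0.2 rad and height (world z) of scraper below 0.008 m and horizontal distance between scraper and mat above 0.1 m and horizontal distance between scraper and tray above 0.07 m and linear speed of scraper below 0.02 m/s); the robot touches nothing.
It fails at once if a stone was touched by the robot itself instead of the scraper (contact force between any of the fingers, the arm and stone_turquoise above 0.3 N or contact force between any of the fingers, the arm and stone_blue above 0.3 N or contact force between any of the fingers, the arm and stone_ivory above 0.3 N).
It fails at once if the bowl was pushed against a stone (contact force between bowl and stone_turquoise above 0.3 N or contact force between bowl and stone_blue above 0.3 N or contact force between bowl and stone_ivory above 0.3 N).
It fails at once if the bowl was lifted off the counter or tipped up (height (world z) of bowl above 0.02 m or angle between bowl's own z axis and vertical above 0.35 rad).
It fails at once if the bell, trinket box or copper lamp was shifted by more than 30 mm or knocked over (distance of any of bell, trinket_box, butter_lamp from where it was at the start of the episode above 0.03 m or angle between any of bell, trinket_box, butter_lamp's own z axis and vertical above 0.4 rad).
It also fails if it takes over 61 s, if anything falls off the work surface, if the arm or the gripper's body presses on something with over 40 N, if the wrist force passes 120 N, or if a joint passes its speed limit or range.

## Robot

A 6-joint arm with a two-finger parallel gripper is mounted at the origin on the work surface. World frame = base frame: x ahead of the robot, y to its left, z up, the work surface at z = 0. Lengths are in m, angles in degrees, forces in N, time in s.
With the tool pointing down it reaches from about 0.4 to 0.825 m from the base axis. Payload 7 kg.
Tool frame: the origin (TCP) lies at the centre of the arm's flange, where the gripper is bolted on; the fingertips stand 178 mm ahead of it and the grasp point (between the pads) lies 159 mm ahead of it; z points along the fingers, y is the line along which they close (so a half turn about z gives the same grasp; the last joint's range is limited). The gripper opens to 88 mm and grips with 3 to 60 N. Pads are 19 mm wide; open, the fingers measure 130 mm over their backs; the gripper's body (78 mm by 193 mm) begins 47 mm behind the grasp point.
Start: joints at [87.382, 20.546, 0.682, 0, -70.136, -16.507], TCP at [0.221, 0.638, 0.405] pointing down, gripper open.
Joint ranges: [-176.03, 176.03], [-82.01, 121.73], [-58.28, 71.71], [-173.87, 95.51], [-174.79, -0.11], [-173.66, 173.66]. Speed limits (degrees/s): [136.94, 136.94, 172.46, 180, 180, 180].

## Interface

Orientations are given as [roll, pitch, yaw] about the fixed x, y, z axes, in that order (R = Rz(yaw) Ry(pitch) Rx(roll)).
In Python, from plant import telemetry, snapshot, workorder, nets gives the robot as it stands.
- The arm moves only by the shell command python3 -m creep 'ROWS'. ROWS is JSON, a list that holds one entry, the list of rows, each a list of 5 numbers: the shift along the tool's x, y, z normalised to -1 to 1, where 1 is 0.2 m, then the turn about the tool's z normalised to -1 to 1, where 1 is pi/2 rad, then the opening, from 0 (shut) to 1 (fully open). In form: [[[x, y, z, spin, hand], ...]]. A call has 1 to 8 rows; each row shifts and turns the commanded pose from where the row before left it, along the tool's axes as they then stand; what a row does not reach is not made up. A row lasts 1/12 s, in which the tool goes at most 41.7 mm and 7.16 degrees, less where a joint would pass 70% of its speed; a pose out of reach is approached as far as the arm can. A call with a number of a shift or a turn outside -1 to 1 is refused whole. A call with a gripper value outside its range is refused whole. The fingers move at their own pace and stop on an object; the grip force is fixed at half the most. Time passes only in rows, so rows that do not move let the fingers close. It gives the time, the measured TCP pose, the force, the opening and the grip force at its end, in the units of the state.
- telemetry.get_obs(): the state, without advancing time (a new reading comes with each control period).
- snapshot(name): name is "scene" or "top" or "wrist"; returns a dict with "frame" (420x560x3 uint8, red, green, blue), "fx", "fy", "cx", "cy" (pixels), "rvec" (rotation vector, rad) and "tvec" (3), from world to camera coordinates, as OpenCV has them; the wrist camera has in their place "mount" (4x4, takes a point from camera to tool coordinates, whose origin is the TCP and whose axes are the flange's). Camera axes: x right, y down, z forward; pixel columns grow to the right and rows downward; lengths in m; the calibration is good to about 2 mm. The wrist camera is an equidistant fisheye: a pixel r from the principal point sees the ray r / f radians off the axis. A picture is of the moment at which its call begins: read the wrist's pose just before it. There is no depth.
- workorder.close_job(): hands the job in; it is judged then, once.
Trained networks look in a picture, given as the dict that the camera call returned (one of the last four; its "shot" number tells which), for a name from the list of things; names that differ only in an ending like _2 or _b are one class to them, and where a whole thing is asked for, a point or a joint stands for the part that bears it (a point fixed in the world has none). Each returns a list of dicts, best first, with "confidence" (0 to 1); they miss things now and then, are a little off and sometimes report something else, mostly with a low value. They report only what shows in the picture. A call takes as long as a camera call. They do not tell look-alikes from the thing itself.
- nets.find_in(picture, query): "uv" ([column, row] in pixels, amid what is visible of it).
- nets.masks_of(picture, query): "region" (420x560 bool, what is visible of it) and "uv" ([column, row] in pixels, amid what is visible of it).
- nets.landmark_of(picture, query): "uv" ([column, row] in pixels: a listed point, or the origin of a listed thing).
The state is a dict: "clock": time; "joint_pos": joint angles; "qvel": joint speeds; "tau": joint torques, N m; "tool_pos": TCP position; "orientation": TCP orientation; "force": force on the tool from outside, world axes, zero at the start; "moment": the same for the moment, N m; "opening": finger opening in m; "gripper_force": force on a finger pad.
Only numpy, scipy, OpenCV 4.12 (cv2) and the standard library are available. Lean on these libraries where they do the work, as an engineer would, in place of code of your own. Each camera call takes 0.05 s, during which the arm holds its last target. There are 200 camera calls.

## Working session

There is one attempt and no reset: what is moved stays moved. The work goes in short steps, Python scripts to look and compute and a shell command to move; the robot and the scene stay as the last step left them, time stands still between calls to the robot, and variables do not carry over. Pictures are saved under pics/ and viewed, at most 10 in all, crops included, and the job is handed in when it is done.

```bash
mkdir -p pics; ls
cat > h.py <<'E'
import numpy as np, cv2
from plant import telemetry, snapshot, workorder, nets
def ray(s,uv):
    R=cv2.Rodrigues(np.array(s["rvec"],float))[0];t=np.array(s["tvec"],float).ravel()
    d=R.T@np.array([(uv[0]-s["cx"])/s["fx"],(uv[1]-s["cy"])/s["fy"],1.]);return -R.T@t,d
def at(s,uv,z=0.):
    o,d=ray(s,uv);return o+d*(z-o[2])/d[2]
def px(s,p):
    return cv2.projectPoints(np.array(p,float).reshape(-1,1,3),np.array(s["rvec"],float),np.array(s["tvec"],float),np.array([[s["fx"],0,s["cx"]],[0,s["fy"],s["cy"]],[0,0,1.]]),None)[0].reshape(-1,2)
def save(s,n): cv2.imwrite("pics/"+n,s["frame"][:,:,::-1])
E
python3 - <<'E'
from h import *
names="mat tray scraper stone_turquoise stone_blue stone_ivory bowl bell trinket_box butter_lamp".split()
for c in("top","scene"):
    s=snapshot(c);save(s,c+".png")
    print(c,ray(s,(280,210))[0])
    for n in names:
        print(n,[(np.round(d["uv"]),np.round(at(s,d["uv"]),3),round(d["confidence"],2)) for d in nets.landmark_of(s,n)[:3]])
print(telemetry.get_obs())
E
```

```text
pics
top [0.50581465 0.0710755  1.06381475]
mat [(array([291., 269.]), array([0.502, 0.027, 0.   ]), 0.8)]
tray [(array([222., 254.]), array([0.54 , 0.187, 0.   ]), 0.71)]
scraper [(array([355., 138.]), array([ 0.816, -0.136,  0.   ]), 0.79), (array([368., 200.]), array([ 0.661, -0.162,  0.   ]), 0.66), (array([304., 162.]), array([ 0.758, -0.009,  0.   ]), 0.63)]
stone_turquoise [(array([225., 255.]), array([0.537, 0.182, 0.   ]), 0.62), (array([311., 273.]), array([ 0.492, -0.019,  0.   ]), 0.56)]
stone_blue [(array([290., 282.]), array([0.47, 0.03, 0.  ]), 0.44)]
stone_ivory [(array([445., 278.]), array([ 0.474, -0.333,  0.   ]), 0.65), (array([273., 264.]), array([0.514, 0.07 , 0.   ]), 0.48)]
bowl [(array([443., 275.]), array([ 0.48 , -0.329,  0.   ]), 0.92), (array([420., 167.]), array([ 0.74 , -0.292,  0.   ]), 0.64)]
bell [(array([112., 204.]), array([0.663, 0.449, 0.   ]), 0.77)]
trinket_box [(array([419., 170.]), array([ 0.734, -0.287,  0.   ]), 0.6)]
butter_lamp [(array([215., 172.]), array([0.736, 0.205, 0.   ]), 0.86)]
scene [1.42989918 0.75100275 1.10880872]
mat [(array
[... 845 characters left out ...]
36, 0.199, 0.   ]), 0.95)]
{'clock': 1.1, 'joint_pos': array([ 8.73823993e+01,  2.05471120e+01,  6.82128255e-01,  5.75458751e-04,
       -7.01374553e+01, -1.65051360e+01]), 'qvel': array([ 0.05090201,  0.04095472,  0.12563446, -0.00635973,  0.04632564,
       -0.07464922]), 'tau': array([ 1.28936126e-04, -5.82403994e+01,  2.93311357e+01,  7.00250387e+00,
        1.26258825e-02, -1.68876113e-05]), 'tool_pos': array([0.2211572 , 0.6377193 , 0.40465585]), 'orientation': array([ 1.79997815e+02, -1.21184109e-03, -1.91225411e+01]), 'force': array([-0.18892735,  0.09699177,  0.01580801]), 'moment': array([ 0.00251709,  0.03681339, -0.0216224 ]), 'gripper_force': 0.0, 'opening': 0.08779378303189439}
```

View top.

View pics/top.png

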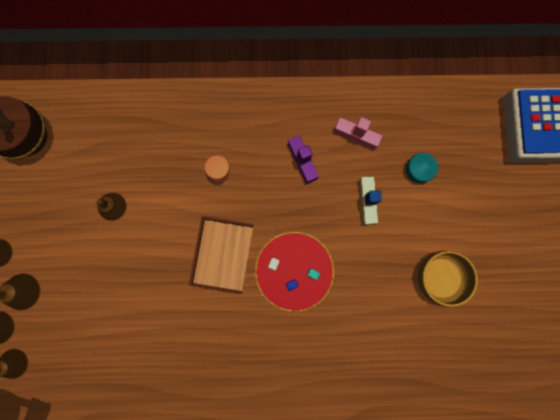

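View pics/scene.png

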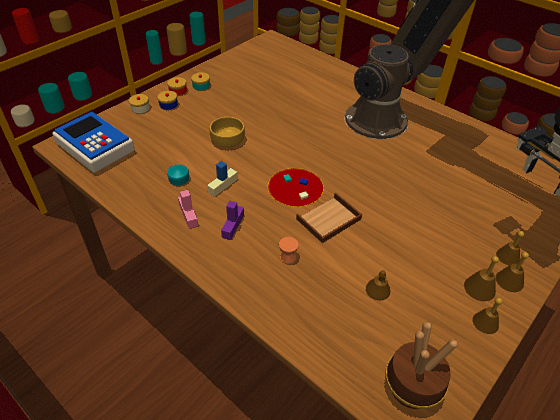

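Candidates for the scraper in the top view: pale block with blue handle (370,200), pink look-alike (358,133), purple look-alike (303,160). By the description it is the pale/blue one. Now a close crop and precise poses.

Run:
```python
from h import *
s=snapshot("top");f=s["frame"]
hsv=cv2.cvtColor(f,cv2.COLOR_RGB2HSV)
a=f[180:320,180:490][:, :, ::-1]
cv2.imwrite("pics/crop.png",cv2.resize(a,None,fx=2.55,fy=2.55,interpolation=cv2.INTER_CUBIC)[:, :])
def mask(q,i=None,near=None):
    L=nets.masks_of(s,q)
    if near is not None: L=sorted(L,key=lambda d:np.hypot(*(np.array(d["uv"])-near)))
    return L[0] if L else None
for q,near,z in [("mat",(294,271),0),("tray",(223,256),0),("scraper",(370,200),0.02),("stone_turquoise",(314,274),.012),("stone_blue",(292,285),.012),("stone_ivory",(274,264),.012),("bowl",(447,278),.058),("bell",(106,204),.04),("trinket_box",(423,167),.02),("butter_lamp",(217,168),.058)]:
    m=mask(q,near=near)
    if m is None: print(q,None);continue
    c=max(cv2.findContours(m["region"].astype(np.uint8),0,1)[0],key=cv2.contourArea)
    w=np.array([at(s,p,z)[:2] for p in c[:,0]],np.float32)
    (cx,cy),wh,an=cv2.minAreaRect(w); e=cv2.minEnclosingCircle(w)
    print(q,"conf%.2f n%d"%(m["confidence"],m["region"].sum()),"rect",np.round([cx,cy,*wh,an],3),"circ",np.round([*e[0],e[1]],3))
# colour: blue handle, pale block
b=((hsv[...,0]>95)&(hsv[...,0]<125)&(hsv[...,1]>120)).astype(np.uint8); b[:180]=0;b[225:]=0;b[:,:355]=0;b[:,390:]=0
print("blue px",np.argwhere(b).min(0),np.argwhere(b).max(0))
p=((f.min(2)>110)).astype(np.uint8);p[:170]=0;p[232:]=0;p[:,:350]=0;p[:,390:]=0
c=max(cv2.findContours(p,0,1)[0],key=cv2.contourArea)
w=np.array([at(s,q,.035)[:2] for q in c[:,0]],np.float32)
print("pale",cv2.minAreaRect(w),cv2.minAreaRect(c))
# camera-independent predicted handle top
```

```text
mat conf0.89 n4642 rect [4.9800e-01 1.9000e-02 1.8100e-01 1.8100e-01 8.8887e+01] circ [0.497 0.019 0.093]
tray conf0.85 n3859 rect [ 0.54   0.19   0.127  0.169 79.887] circ [0.54  0.19  0.101]
scraper conf0.83 n800 rect [ 0.658 -0.163  0.113  0.048  2.128] circ [ 0.658 -0.156  0.057]
stone_turquoise conf0.64 n107 rect [ 4.9000e-01 -2.4000e-02  2.8000e-02  2.1000e-02  6.7262e+01] circ [ 0.491 -0.025  0.015]
stone_blue conf0.68 n92 rect [4.6600e-01 2.5000e-02 2.5000e-02 2.0000e-02 8.8928e+01] circ [0.465 0.025 0.013]
stone_ivory conf0.48 n97 rect [5.1500e-01 6.8000e-02 2.1000e-02 2.5000e-02 8.8943e+01] circ [0.515 0.067 0.014]
bowl conf0.91 n2753 rect [ 0.474 -0.318  0.133  0.123 88.969] circ [ 0.474 -0.317  0.068]
bell conf0.61 n612 rect [ 0.653  0.436  0.063  0.061 27.253] circ [0.652 0.438 0.035]
trinket_box conf0.57 n732 rect [ 7.3500e-01 -2.8900e-01  7.2000e-02  7.1000e-02  8.6725e+01] circ [ 0.734 -0.289  0.038]
butter_lamp conf0.90 n510 rect [ 0.733  0.192  0.061  0.053 45.352] circ [0.733 0.192 0.032]
blue px [191 366] [203 380]
pale ((0.623886227607727, -0.1577536165714264), (0.041017454117536545, 0.02833830937743187), 2.203880786895752) ((370.5483093261719, 214.07931518554688), (17.522598266601562, 12.207686424255371), 85.2363510131836)
```

View pics/crop.png

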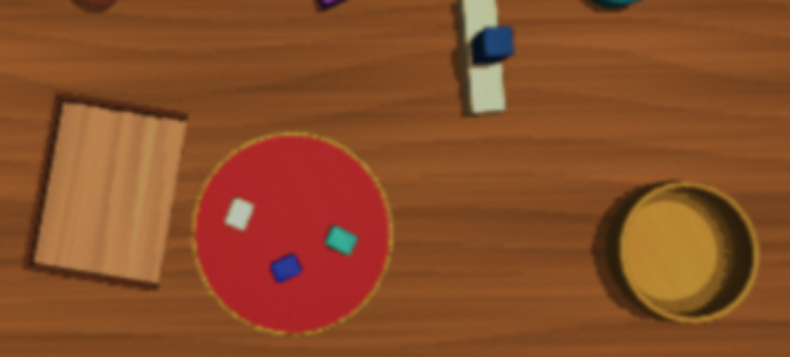

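The crop confirms the pale block with the blue handle as the scraper (block centre about (370,201) in the full picture). It also shows the tray's open side facing the mat, at about (248,260), and the three stones on the mat. I'll write a helper that plans the steps, then go to a hover over the scraper.

```bash
cat >> h.py <<'E'
def plan(p,yaw,step=.04):
    "print spin (per row, rows) first, then shift per row in tool axes, normalised"
    o=telemetry.get_obs();c=o["tool_pos"];y0=o["orientation"][2]
    dy=(yaw-y0+90)%180-90; n=int(np.ceil(abs(dy)/7.0)) if abs(dy)>.2 else 0
    a=np.radians(y0+dy); R=np.array([[np.cos(a),np.sin(a),0],[np.sin(a),-np.cos(a),0],[0,0,-1]])
    d=R.T@(np.array(p)-c); m=max(1,int(np.ceil(np.linalg.norm(d)/step)))
    print("now",np.round(c,4),round(y0,2),"t",round(o["clock"],2),"| spin",n,"x",round(-dy/90/n,4) if n else 0,"| shift",m,"x",np.round(d/.2/m,4))
E
python3 - <<'E'
from h import *
s=snapshot("top")
c=[at(s,p)[:2] for p in [(204.3,219.2),(252.9,227.1),(242.7,292.2),(193.7,282.7)]]
print(np.round(c,4)); op=(c[1]+c[2])/2; bk=(c[0]+c[3])/2
print("open mid",op,"back",bk,"ang open",np.degrees(np.arctan2(*(c[1]-c[2])[::-1])),"ang y",np.degrees(np.arctan2(*(bk-op)[::-1])), np.linalg.norm(c[1]-c[2]),np.linalg.norm(bk-op))
plan((.658,-.156,.33),2.5)
E
```

```text
[[0.6223 0.2301]
 [0.6015 0.1151]
 [0.4503 0.1405]
 [0.4742 0.2542]]
open mid [0.5259229  0.12783091] back [0.54826835 0.24213987] ang open -9.521685281581561 ang y 78.93913681869851 0.15331840991895945 0.11647256177551814
now [0.2212 0.6377 0.4047] -19.13 t 1.7 | spin 4 x -0.0601 | shift 23 x [0.0873 0.1765 0.0162]
```

```bash
python3 -m creep '[[[0,0,0,-0.06,1],[0,0,0,-0.06,1],[0,0,0,-0.06,1],[0,0,0,-0.06,1],[0.087,0.176,0.016,0,1],[0.087,0.176,0.016,0,1],[0.087,0.176,0.016,0,1],[0.087,0.176,0.016,0,1]]]'; python3 -c "
from h import *
plan((.658,-.156,.33),2.5)"
```

```text
clock: 2.37
tool_pos: [0.2972, 0.4986, 0.3916]
orientation: [180.0, -0.0, 2.5]
force: [1.1, -0.5, 0.2]
opening: 0.0875
gripper_force: 0.0
now [0.2972 0.4986 0.3916] 2.52 t 2.37 | spin 0 x 0 | shift 19 x [0.0874 0.1762 0.0162]
```

```bash
python3 -m creep '[[[0.087,0.176,0.016,0,1],[0.087,0.176,0.016,0,1],[0.087,0.176,0.016,0,1],[0.087,0.176,0.016,0,1],[0.087,0.176,0.016,0,1],[0.087,0.176,0.016,0,1],[0.087,0.176,0.016,0,1],[0.087,0.176,0.016,0,1]]]' | tail -1;python3 -m creep '[[[0.087,0.176,0.016,0,1],[0.087,0.176,0.016,0,1],[0.087,0.176,0.016,0,1],[0.087,0.176,0.016,0,1],[0.087,0.176,0.016,0,1],[0.087,0.176,0.016,0,1],[0.087,0.176,0.016,0,1],[0.087,0.176,0.016,0,1]]]' |tail -1; python3 -c "
from h import *
plan((.658,-.156,.33),2.5)"
```

```text
gripper_force: 0.0
gripper_force: 0.0
now [ 0.5999 -0.0526  0.3407] 2.48 t 3.7 | spin 0 x 0 | shift 3 x [0.0892 0.1765 0.0179]
```

```bash
python3 -m creep '[[[0.088,0.176,0.017,0,1],[0.088,0.176,0.017,0,1],[0.087,0.176,0.017,0,1],[0,0,0,0,1]]]'
python3 - <<'E'
from h import *
from scipy.spatial.transform import Rotation as Ro
o=telemetry.get_obs();s=snapshot("wrist");save(s,"wrist1.png")
print({k:s[k] for k in s if k!="frame"})
M=np.array(s["mount"]);T=np.eye(4);T[:3,:3]=Ro.from_euler("xyz",o["orientation"],degrees=True).as_matrix();T[:3,3]=o["tool_pos"];W=T@M
def wat(uv,z):
    x,y=(uv[0]-s["cx"])/s["fx"],(uv[1]-s["cy"])/s["fy"];r=np.hypot(x,y)
    d=np.array([x/r*np.sin(r),y/r*np.sin(r),np.cos(r)]) if r>1e-9 else np.array([0,0,1.]);d=W[:3,:3]@d
    return W[:3,3]+d*(z-W[2,3])/d[2]
f=s["frame"];h=cv2.cvtColor(f,cv2.COLOR_RGB2HSV)
L=nets.landmark_of(s,"scraper");print([(d["uv"],np.round(wat(d["uv"],0),4),d["confidence"]) for d in L])
for d in nets.masks_of(s,"scraper"):
    uv=np.array(d["uv"],int);print(uv,d["confidence"],d["region"].sum())
    b=(d["region"]&(h[...,0]>100)&(h[...,0]<125)&(h[...,1]>120)).astype(np.uint8)
    for nm,m,z in(("blue",b,.095),("pale",(d["region"]&(f.min(2)>90)).astype(np.uint8),.035)):
        cs=cv2.findContours(m,0,1)[0]
        if cs:
            c=max(cs,key=cv2.contourArea);w=np.array([wat(q,z)[:2] for q in c[:,0]],np.float32);print(nm,len(c),cv2.minAreaRect(w))
E
```

```text
clock: 4.03
tool_pos: [0.6583, -0.1592, 0.3286]
orientation: [179.9, 0.1, 2.2]
force: [0.4, 1.1, -1.0]
opening: 0.0875
gripper_force: 0.0
{'fx': 325.19226210127806, 'fy': 325.19226210127806, 'cx': 283.4955672986093, 'cy': 216.15649522403814, 'mount': array([[ 5.49507907e-05, -9.69252138e-01, -2.46069684e-01,
         6.58239580e-02],
       [ 9.99999925e-01, -4.12850278e-05,  3.85932906e-04,
        -1.09003785e-03],
       [-3.84225288e-04, -2.46069686e-01,  9.69252063e-01,
         2.05831338e-02],
       [ 0.00000000e+00,  0.00000000e+00,  0.00000000e+00,
         1.00000000e+00]]), 'shot': 5}
[([269.0, 37.4], array([ 0.8186, -0.1387,  0.    ]), 0.79), ([282.1, 205.2], array([ 0.6563, -0.1574,  0.    ]), 0.77), ([133.2, 99.9], array([ 0.7597, -0.004 ,  0.    ]), 0.68)]
[268  30] 0.82 5057
pale 297 ((0.8222175240516663, -0.13960039615631104), (0.10942301154136658, 0.05140194296836853), 64.75799560546875)
[282 210] 0.79 4163
pale 298 ((0.6592108011245728, -0.1545293927192688), (0.10564730316400528, 0.03210591524839401), 2.2887184619903564)
[117  98] 0.68 5893
pale 288 ((0.7572287917137146, -0.00452180951833725), (0.10828059166669846, 0.030456505715847015), 23.64536476135254)
[187 318] 0.61 275
pale 43 ((0.5479418635368347, -0.07556440681219101), (0.024905085563659668, 0.0026037462521344423), 20.3759708404541)
```

View pics/wrist1.png

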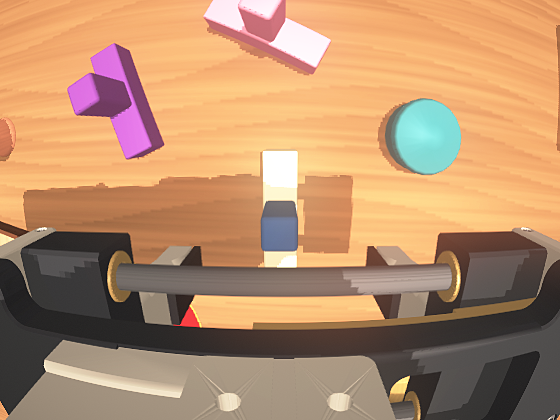

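The wrist picture shows the pale scraper centred under the hand, with its handle at (280,225) and aligned with the tool. The purple one (110,100) and the pink one (265,30) are well away. I'll lower and grip.

```bash
python3 -m creep '[[[0,-0.012,0.1,0,1],[0,-0.006,0.17,0,1],[0,0,0.15,0,1],[0,0,0.083,0,1],[0,0,0,0,1],[0,0,0,0,0],[0,0,0,0,0],[0,0,0,0,0]]]'; python3 -m creep '[[[0,0,0,0,0],[0,0,0,0,0],[0,0,0,0,0],[0,0,0,0,0]]]'
```

```text
clock: 4.85
tool_pos: [0.657, -0.1498, 0.2322]
orientation: [180.0, -0.2, 2.5]
force: [-0.2, -0.3, -0.5]
opening: 0.0729
gripper_force: 0.0
clock: 5.18
tool_pos: [0.6562, -0.1503, 0.2304]
orientation: [-180.0, -0.0, 2.5]
force: [0.0, 0.3, -0.4]
opening: 0.0463
gripper_force: 0.0
```

```bash
python3 -m creep '[[[0,0.025,0,0,0],[0,0,0,0,0],[0,0,0,0,0],[0,0,0,0,0],[0,0,0,0,0],[0,0,0,0,0]]]'
python3 - <<'E'
from h import *
ty=-10.;T=np.array([.537,.186]);a=np.radians(ty);X=np.array([np.cos(a),np.sin(a)]);Y=np.array([-np.sin(a),np.cos(a)])
s=snapshot("top")
from h import nets
for q,near in[("stone_turquoise",(314,274)),("stone_blue",(292,285)),("stone_ivory",(274,264))]:
    p=at(s,sorted(nets.find_in(s,q),key=lambda d:np.hypot(*(np.array(d["uv"])-near)))[0]["uv"],.008)[:2];print(q,np.round(p,3),np.round([(p-T)@X,(p-T)@Y],3))
for u in[(-.018,-.28),(-.012,-.04),(-.012,-.03)]: print(u,np.round(T+u[0]*X+u[1]*Y,4))
plan((*(T-.018*X-.28*Y),.27),ty)
E
```

```text
clock: 5.68
tool_pos: [0.6563, -0.1552, 0.2296]
orientation: [-180.0, 0.0, 2.5]
force: [0.8, -0.0, -0.8]
opening: 0.0258
gripper_force: 30.0Traceback (most recent call last):
  File "<stdin>", line 6, in <module>
IndexError: list index out of range
```

```bash
cat >> h.py <<'E'
ty=-10.;T=np.array([.537,.186]);_a=np.radians(ty);X=np.array([np.cos(_a),np.sin(_a)]);Y=np.array([-np.sin(_a),np.cos(_a)])
E
python3 - <<'E'
from h import *
for p in[(.490,-.024),(.466,.025),(.515,.068),(.498,.019)]: print(np.round([(p-T)@X,(p-T)@Y],3))
plan((.6563,-.1552,.27),ty);plan((*(T-.02*X-.275*Y),.2296),ty)
E
```

```text
[-0.01  -0.215]
[-0.042 -0.171]
[-0.001 -0.12 ]
[-0.009 -0.171]
now [ 0.6563 -0.1552  0.2296] 2.47 t 5.78 | spin 2 x 0.0693 | shift 2 x [-0.000e+00  1.000e-04 -1.009e-01]
now [ 0.6563 -0.1552  0.2296] 2.47 t 5.78 | spin 2 x 0.0693 | shift 6 x [-0.164  -0.0335  0.    ]
```

```bash
python3 -m creep '[[[0,0,-0.1,0.04,0],[0,0,-0.1,0.05,0],[0,0,0,0.049,0],[0,0,0,0,0]]]'; python3 -c "
from h import *
plan((*(T-.018*X-.275*Y),.27),ty)"
```

```text
clock: 6.12
tool_pos: [0.6568, -0.1551, 0.2712]
orientation: [-180.0, -0.1, -10.2]
force: [-0.1, -0.6, -2.7]
opening: 0.0258
gripper_force: 30.0
now [ 0.6568 -0.1551  0.2712] -10.22 t 6.12 | spin 1 x -0.0025 | shift 5 x [-0.1952 -0.0401  0.0012]
```

```bash
python3 -m creep '[[[-0.163,-0.033,0,0,0],[-0.163,-0.033,0,0,0],[-0.163,-0.033,0,0,0],[-0.163,-0.033,0,0,0],[-0.163,-0.033,0,0,0],[-0.163,-0.033,0,0,0],[0,0,0,0,0],[0,0,0,0,0]]]'
python3 - <<'E'
from h import *
plan((*(T-.018*X-.275*Y),.2305),ty)
s=snapshot("scene");cv2.imwrite("pics/s2.png",cv2.resize(s["frame"][110:260,180:400][:,:,::-1],None,fx=3,fy=3))
E
```

```text
clock: 6.78
tool_pos: [0.4689, -0.0817, 0.2698]
orientation: [-180.0, 0.0, -9.8]
force: [1.0, 0.4, -1.5]
opening: 0.0257
gripper_force: 30.0
now [ 0.4689 -0.0817  0.2698] -9.82 t 6.78 | spin 0 x 0 | shift 1 x [ 0.0126 -0.0025  0.1965]
```

View pics/s2.png

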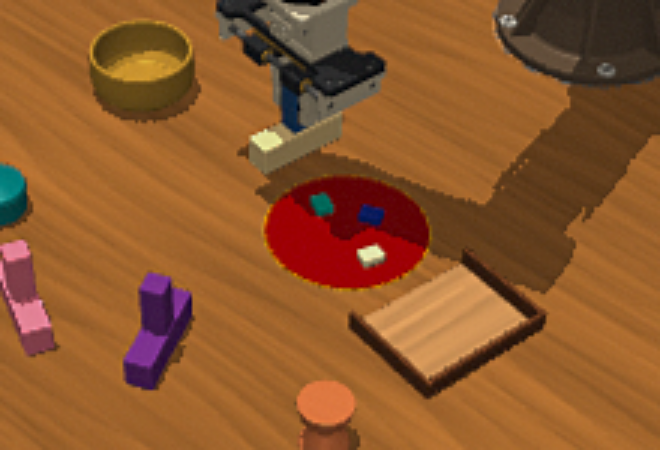

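The scraper hangs level behind the mat (crop (295,140)) with all three stones between it and the tray. I'll lower it and sweep.

```bash
python3 -m creep '[[[0.013,-0.002,0.07,0,0],[0,0,0.07,0,0],[0,0,0.052,0,0],[0,0,0,0,0],[0,-0.05,0,0,0],[0,-0.05,0,0,0],[0,-0.05,0,0,0],[0,-0.05,0,0,0]]]'; python3 -c "
from h import *
p=telemetry.get_obs()['tool_pos'][:2]-T;print(p@X,p@Y)"
```

```text
clock: 7.5
tool_pos: [0.4808, -0.0417, 0.2319]
orientation: [-180.0, -0.0, -10.0]
force: [0.3, -0.2, -1.1]
opening: 0.0259
gripper_force: 30.0
-0.015802076947400993 -0.2339600771783192
```

```bash
python3 -m creep '[[[0,-0.05,0,0,0],[0,-0.05,0,0,0],[0,-0.05,0,0,0],[0,-0.05,0,0,0],[0,-0.05,0,0,0],[0,-0.05,0,0,0],[0,-0.05,0,0,0],[0,-0.05,0,0,0]]]'|grep -E "force|pos|ori"; python3 -m creep '[[[0.005,-0.05,0,0,0],[0.005,-0.05,0,0,0],[0.005,-0.05,0,0,0],[0.005,-0.05,0,0,0],[0,-0.04,0,0,0],[0,-0.04,0,0,0],[0,0,0,0,0]]]'|grep -E "force|pos|ori"
python3 - <<'E'
from h import *
p=telemetry.get_obs()['tool_pos'][:2]-T;print(p@X,p@Y)
s=snapshot("scene");cv2.imwrite("pics/s3.png",cv2.resize(s["frame"][110:260,180:400][:,:,::-1],None,fx=3,fy=3))
for q in("stone_turquoise","stone_blue","stone_ivory"):
    print(q,[(np.round((lambda w:[(w-T)@X,(w-T)@Y])(at(s,d["uv"],.006)[:2]),3),round(d["confidence"],2)) for d in nets.find_in(s,q)])
E
```

```text
tool_pos: [0.4944, 0.0369, 0.2314]
orientation: [180.0, 0.0, -10.0]
force: [-0.9, -1.0, -1.6]
gripper_force: 30.0
tool_pos: [0.5084, 0.0918, 0.2315]
orientation: [-180.0, -0.0, -10.0]
force: [0.4, 0.3, -1.0]
gripper_force: 30.0
-0.011757144264077408 -0.09777417155134993
stone_turquoise []
stone_blue [(array([-0.05 , -0.077]), 0.45)]
stone_ivory [(array([ 0.007, -0.075]), 0.61)]
```

View pics/s3.png

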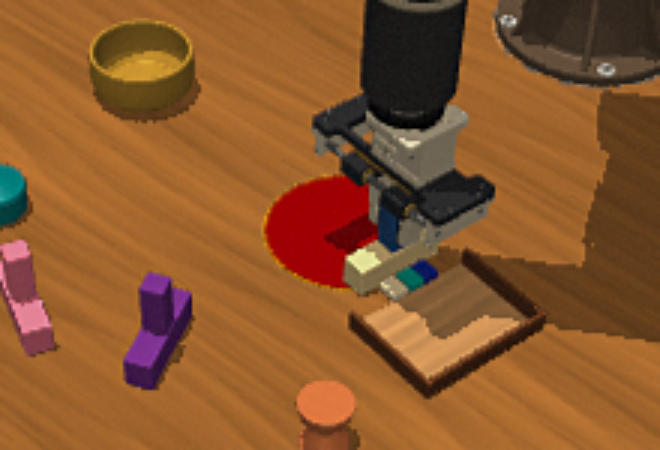

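All three stones are lined up against the blade at the tray mouth (crop (395,285), (410,277), (425,270)). I'll carry on inside, then back out.

```bash
python3 -m creep '[[[0.005,-0.045,0,0,0],[0.005,-0.045,0,0,0],[0.005,-0.045,0,0,0],[0.005,-0.045,0,0,0],[0,-0.045,0,0,0],[0,-0.04,0,0,0],[0,-0.03,0,0,0],[0,0,0,0,0]]]'|grep -E "force|pos|ori"
python3 - <<'E'
from h import *
p=telemetry.get_obs()['tool_pos'][:2]-T;print(p@X,p@Y)
s=snapshot("scene")
for q in("stone_turquoise","stone_blue","stone_ivory"):
    print(q,[(np.round((lambda w:[(w-T)@X,(w-T)@Y])(at(s,d["uv"],.006)[:2]),3),round(d["confidence"],2)) for d in nets.find_in(s,q)])
E
```

```text
tool_pos: [0.5225, 0.1492, 0.2314]
orientation: [-180.0, -0.0, -10.0]
force: [0.1, 1.0, -2.0]
gripper_force: 30.0
-0.007884299125023182 -0.03877378589570702
stone_turquoise []
stone_blue [(array([-0.034, -0.007]), 0.49)]
stone_ivory [(array([ 0.009, -0.021]), 0.59), (array([ 0.014, -0.183]), 0.46)]
```

```bash
python3 -m creep '[[[0,0.05,0,0,0],[0,0.1,0,0,0],[0,0.1,0,0,0],[0,0.1,0,0,0],[0,0.05,-0.08,0,0],[0,0,-0.1,0,0],[0,0,0,0,0]]]'|grep -E "force|pos|ori"
python3 - <<'E'
from h import *
plan((.655,-.12,.268),ty)
s=snapshot("scene")
for q in("stone_turquoise","stone_blue","stone_ivory"):
    print(q,[(np.round((lambda w:[(w-T)@X,(w-T)@Y])(at(s,d["uv"],.006)[:2]),3),round(d["confidence"],2)) for d in nets.find_in(s,q)])
E
```

```text
tool_pos: [0.5089, 0.0679, 0.2707]
orientation: [-179.9, -0.2, -10.1]
force: [0.4, 1.0, -0.1]
gripper_force: 30.0
now [0.5089 0.0679 0.2707] -10.09 t 10.4 | spin 0 x 0 | shift 6 x [0.1471 0.1331 0.0022]
stone_turquoise []
stone_blue [(array([-0.041, -0.015]), 0.58)]
stone_ivory [(array([0.061, 0.279]), 0.19)]
```

```bash
python3 -m creep '[[[0.147,0.133,0,0,0],[0.147,0.133,0,0,0],[0.147,0.133,0,0,0],[0.147,0.133,0,0,0],[0.147,0.133,0,0,0],[0.147,0.133,0,0,0],[0,0,0,0,0]]]'
python3 - <<'E'
from h import *
plan((.655,-.12,.2298),ty)
s=snapshot("scene");cv2.imwrite("pics/s4.png",cv2.resize(s["frame"][110:260,180:400][:,:,::-1],None,fx=3,fy=3))
E
```

```text
clock: 11.18
tool_pos: [0.657, -0.1237, 0.2653]
orientation: [179.9, 0.0, -10.2]
force: [1.4, 0.7, -1.8]
opening: 0.0261
gripper_force: 30.0
now [ 0.657  -0.1237  0.2653] -10.21 t 11.18 | spin 1 x -0.0023 | shift 1 x [-0.0131 -0.0163  0.1774]
```

View pics/s4.png

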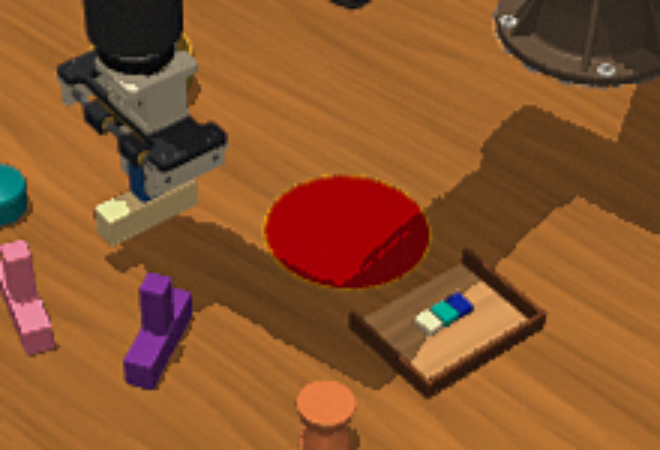

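The three stones lie in a row in the middle of the tray (crop (430,320)–(460,302)). I'll set the scraper down.

```bash
python3 -m creep '[[[0,0,0.06,0,0],[0,0,0.06,0,0],[0,0,0.05,0,0],[0,0,0.007,0,0],[0,0,0,0,0],[0,0,0,0,1],[0,0,0,0,1],[0,0,0,0,1]]]'; python3 -m creep '[[[0,0,0,0,1],[0,0,0,0,1],[0,0,0,0,1],[0,0,0,0,1],[0,0,-0.1,0,1],[0,0,-0.2,0,1],[0,0,-0.15,0,1],[0,0,0,0,1]]]'
python3 - <<'E'
from h import *
s=snapshot("top")
for q in("bowl","scraper","mat"):
  for m in nets.masks_of(s,q)[:3]:
    c=max(cv2.findContours(m["region"].astype(np.uint8),0,1)[0],key=cv2.contourArea)
    for z in (0,.03,.058):
        w=np.array([at(s,p,z)[:2] for p in c[:,0]],np.float32); e=cv2.fitEllipse(w);r=cv2.minAreaRect(w)
        print(q,round(m["confidence"],2),z,np.round([*e[0],*e[1]],3),np.round([*r[0],*r[1],r[2]],3))
plan((.474,-.376,.31),0)
E
```

```text
clock: 11.9
tool_pos: [0.6544, -0.1186, 0.2329]
orientation: [-180.0, -0.1, -10.0]
force: [0.5, -0.3, -0.5]
opening: 0.0407
gripper_force: 0.0
clock: 12.57
tool_pos: [0.6561, -0.1192, 0.3296]
orientation: [-180.0, -0.6, -10.0]
force: [1.3, 0.7, 2.2]
opening: 0.0867
gripper_force: 0.0
bowl 0.77 0 [ 0.474 -0.339  0.128  0.14 ] [ 0.473 -0.338  0.142  0.127 88.968]
bowl 0.77 0.03 [ 0.475 -0.328  0.125  0.136] [ 0.474 -0.327  0.138  0.124 88.969]
bowl 0.77 0.058 [ 0.476 -0.317  0.121  0.132] [ 0.475 -0.316  0.134  0.12  88.968]
scraper 0.81 0 [ 0.637 -0.119  0.041  0.079] [ 6.3400e-01 -1.2200e-01  4.4000e-02  6.9000e-02  7.8454e+01]
scraper 0.81 0.03 [ 0.633 -0.114  0.039  0.077] [ 6.3000e-01 -1.1600e-01  4.3000e-02  6.7000e-02  7.8454e+01]
scraper 0.81 0.058 [ 0.63  -0.109  0.038  0.075] [ 6.2700e-01 -1.1100e-01  4.2000e-02  6.5000e-02  7.8454e+01]
scraper 0.23 0 [0.552 0.18  0.017 0.021] [5.5300e-01 1.7900e-01 1.8000e-02 2.0000e-02 7.7727e+01]
scraper 0.23 0.03 [0.551 0.177 0.016 0.021] [5.5100e-01 1.7600e-01 1.7000e-02 1.9000e-02 7.7727e+01]
scraper 0.23 0.058 [0.549 0.174 0.016 0.02 ] [5.5000e-01 1.7300e-01 1.7000e-02 1.9000e-02 7.7727e+01]
now [ 0.6537 -0.1189  0.3215] -10.05 t 12.77 | spin 2 x -0.0558 | shift 8 x [-0.1123  0.1607  0.0072]
```

```bash
python3 -m creep '[[[0,0,0,-0.056,1],[0,0,0,-0.056,1],[-0.111,0.164,0,0,1],[-0.111,0.164,0,0,1],[-0.111,0.164,0,0,1],[-0.111,0.164,0,0,1],[-0.111,0.164,0,0,1],[-0.111,0.164,0,0,1]]]' | tail -1; python3 -m creep '[[[-0.111,0.164,0,0,1],[-0.111,0.164,0,0,1],[0,0,0,0,1],[0,0,0,0,1]]]'
python3 - <<'E'
from h import *
plan((.475,-.380,.208),0)
s=snapshot("wrist");save(s,"w2.png")
E
```

```text
gripper_force: 0.0
clock: 13.77
tool_pos: [0.4749, -0.383, 0.3206]
orientation: [-179.9, 0.1, -0.2]
force: [0.1, 1.1, -0.2]
opening: 0.0873
gripper_force: 0.0
now [ 0.4749 -0.383   0.3206] -0.18 t 13.77 | spin 0 x 0 | shift 3 x [ 1.000e-04 -5.100e-03  1.877e-01]
```

View pics/w2.png

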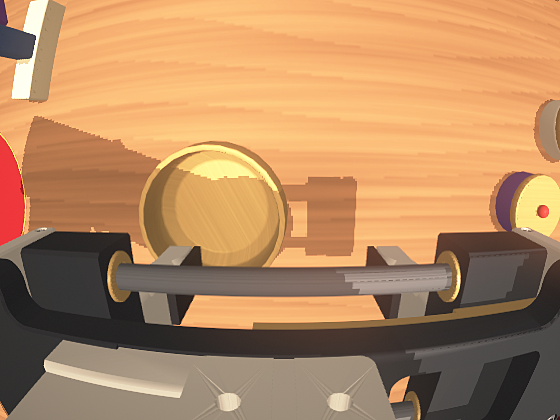

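The bowl's right rim, at about (285,215), is right under the hand's centre line, one finger on each side of it. The scraper stands upright at the upper left (35,50). I'll lower and pinch the wall.

```bash
python3 -m creep '[[[0,-0.005,0.15,0,1],[0,0,0.15,0,1],[0,0,0.13,0,1],[0,0,0.13,0,1],[0,0,0,0,1],[0,0,0,0,0],[0,0,0,0,0],[0,0,0,0,0]]]'; python3 -m creep '[[[0,0,0,0,0],[0,0,0,0,0],[0,0,0,0,0],[0,0,0,0,0],[0,0,0,0,0],[0,0,0,0,0],[0,0,0,0,0]]]'
```

```text
clock: 14.48
tool_pos: [0.4778, -0.3803, 0.2118]
orientation: [179.9, -0.1, 0.1]
force: [0.5, -0.2, -0.5]
opening: 0.0732
gripper_force: 0.0
clock: 15.07
tool_pos: [0.4767, -0.3805, 0.2101]
orientation: [-180.0, -0.0, 0.0]
force: [-0.1, 0.3, -0.2]
opening: 0.0265
gripper_force: 0.0
```

```bash
python3 -m creep '[[[0,0,0,0,0],[0,0,0,0,0],[0,0,0,0,0],[0,0,0,0,0],[0,0,0,0,0],[0,0,0,0,0]]]'
python3 - <<'E'
from h import *
s=snapshot("top")
m=nets.masks_of(s,"bowl")
print([(d["uv"],d["confidence"],d["region"].sum()) for d in m])
for c in("mat",):
  for d in nets.landmark_of(s,c): print(at(s,d["uv"])[:2],d["confidence"])
c=snapshot("scene")
for d in nets.landmark_of(c,"mat"): print(at(c,d["uv"])[:2],d["confidence"])
o=telemetry.get_obs();print(o["tool_pos"],o["opening"])
E
```

```text
clock: 15.57
tool_pos: [0.4763, -0.3802, 0.2093]
orientation: [-180.0, 0.1, 0.0]
force: [-0.4, -0.1, -6.6]
opening: 0.0046
gripper_force: 30.0
[([422.7, 275.1], 0.5, np.int64(158))]
[0.49924423 0.02483001] 0.81
[0.50558341 0.0152251 ] 0.85
[ 0.47661581 -0.38031651  0.20974357] 0.004526136009650624
```

```bash
python3 -m creep '[[[0.003,-0.04,0,0,0],[0.005,-0.08,0,0,0],[0.007,-0.1,0,0,0],[0.007,-0.1,0,0,0],[0.007,-0.1,0,0,0],[0.007,-0.1,0,0,0],[0.007,-0.1,0,0,0],[0.007,-0.1,0,0,0]]]'
python3 - <<'E'
from h import *
plan((.498,-.0393,.2093),0,.02)
E
```

```text
clock: 16.48
tool_pos: [0.4864, -0.2351, 0.2101]
orientation: [-180.0, 0.0, 0.0]
force: [0.5, -0.2, -6.9]
opening: 0.005
gripper_force: 30.0
now [ 0.4864 -0.2351  0.2101] 0.05 t 16.48 | spin 0 x 0 | shift 10 x [ 0.0058 -0.0979  0.0004]
```

```bash
python3 -m creep '[[[0.006,-0.098,0,0,0],[0.006,-0.098,0,0,0],[0.006,-0.098,0,0,0],[0.006,-0.098,0,0,0],[0.006,-0.098,0,0,0],[0.006,-0.098,0,0,0],[0.006,-0.098,0,0,0],[0.006,-0.098,0,0,0]]]'|tail -1;python3 -m creep '[[[0.005,-0.08,0,0,0],[0.003,-0.06,0,0,0],[0,0,0,0,0],[0,0,0,0,0]]]'
python3 - <<'E'
from h import *
plan((.498,-.0393,.2093),0,.02)
s=snapshot("scene");cv2.imwrite("pics/s5.png",cv2.resize(s["frame"][110:260,180:400][:,:,::-1],None,fx=3,fy=3))
E
```

```text
gripper_force: 30.0
clock: 17.48
tool_pos: [0.4976, -0.051, 0.2102]
orientation: [180.0, 0.0, 0.1]
force: [0.7, -0.6, -7.7]
opening: 0.005
gripper_force: 30.0
now [ 0.4976 -0.051   0.2102] 0.13 t 17.48 | spin 0 x 0 | shift 1 x [ 0.0022 -0.0583  0.0044]
```

View pics/s5.png

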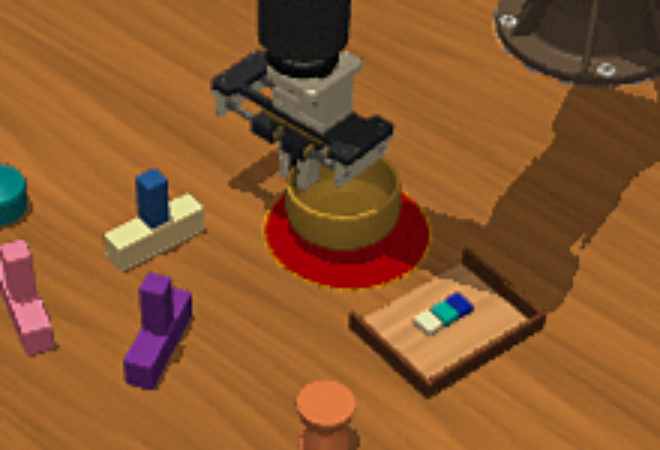

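The bowl is upright on the mat (crop (345,205)), the scraper stands clear at (155,225), and the stones are in the tray. A last 12 mm, then release and rise.

```bash
python3 -m creep '[[[0.002,-0.03,0,0,0],[0,-0.028,0,0,0],[0,0,0.004,0,0],[0,0,0,0,0],[0,0,0,0,1],[0,0,0,0,1],[0,0,0,0,1],[0,0,0,0,1]]]';python3 -m creep '[[[0,0,0,0,1],[0,0,0,0,1],[0,0,0,0,1],[0,0,0,0,1],[0,0,0,0,1],[0,0,-0.1,0,1],[0,0,-0.2,0,1],[0,0,-0.2,0,1]]]';python3 -m creep '[[[-0.03,0.2,-0.1,0,1],[-0.03,0.2,0,0,1],[-0.03,0.2,0,0,1],[-0.03,0.2,0,0,1],[0,0.2,0,0,1],[0,0.2,0,0,1],[0,0.2,0,0,1],[0,0,0,0,1]]]'
python3 - <<'E'
from h import *
s=snapshot("top");cv2.imwrite("pics/t6.png",cv2.resize(s["frame"][140:320,180:460][:,:,::-1],None,fx=2.5,fy=2.5))
for q,z in(("bowl",.058),("scraper",.035),("mat",0)):
  for m in nets.masks_of(s,q)[:4]:
    c=max(cv2.findContours(m["region"].astype(np.uint8),0,1)[0],key=cv2.contourArea)
    w=np.array([at(s,p,z)[:2] for p in c[:,0]],np.float32); r=cv2.minAreaRect(w); print(q,round(m["confidence"],2),np.round([*r[0],*r[1],r[2]],3))
for c in (s,snapshot("scene")):
  for q in("stone_turquoise","stone_blue","stone_ivory","scraper","bell","trinket_box","butter_lamp"):
    L=nets.landmark_of(c,q); print(q,[np.round(at(c,d["uv"])[:2],3) for d in L[:3]],[np.round([(at(c,d["uv"])[:2]-T)@X,(at(c,d["uv"])[:2]-T)@Y],3) for d in L[:1]])
E
```

```text
clock: 18.2
tool_pos: [0.4984, -0.0401, 0.2097]
orientation: [-180.0, -0.1, 0.0]
force: [-0.2, -0.3, 0.0]
opening: 0.0257
gripper_force: 0.0
clock: 18.87
tool_pos: [0.4974, -0.0402, 0.3093]
orientation: [179.9, 0.2, 0.0]
force: [2.3, -0.1, 0.1]
opening: 0.079
gripper_force: 0.0
clock: 19.53
tool_pos: [0.4743, -0.3223, 0.3273]
orientation: [179.9, 0.0, -0.2]
force: [1.2, 0.8, 0.5]
opening: 0.0878
gripper_force: 0.0
bowl 0.59 [4.9400e-01 1.9000e-02 1.2000e-01 1.2100e-01 6.2305e+01]
scraper 0.88 [ 7.5700e-01 -9.0000e-03  1.1200e-01  4.2000e-02  2.2792e+01]
scraper 0.62 [ 8.2600e-01 -1.4100e-01  1.1000e-01  6.4000e-02  6.4053e+01]
scraper 0.58 [ 6.5200e-01 -1.2000e-01  4.2000e-02  1.1200e-01  7.9765e+01]
scraper 0.22 [ 0.652  0.438  0.063  0.064 26.597]
mat 0.92 [4.9900e-01 1.9000e-02 1.8100e-01 1.7800e-01 8.8996e+01]
mat 0.29 [ 0.739 -0.296  0.071  0.076 43.082]
stone_turquoise [array([0.529, 0.19 ])] [array([-0.008,  0.002])]
stone_blue [array([0.512, 0.189])] [array([-0.025, -0.001])]
stone_ivory [array([0.548, 0.166]), array([0.528, 0.187])] [array([ 0.015, -0.017])]
scraper [array([ 0.76 , -0.002]), array([ 0.66 , -0.121]), array([ 0.818, -0.135])] [array([ 0.252, -0.146])]
bell [array([0.663, 0.447])] [array([0.079, 0.279])]
trinket_box [array([ 0.739, -0.292])] [array([ 0.282, -0.435])]
butter_lamp [array([0.736, 0.205])] [array([0.193, 0.053])]
stone_turquoise [array([0.532, 0.176])] [array([-0.003, -0.01 ])]
stone_blue [array([0.656, 0.45 ]), array([0.498, 0.021]), array([0.5  , 0.184])] [array([0.071, 0.281])]
stone_ivory [array([0.549, 0.161]), array([0.653, 0.455]), array([0.498, 0.016])] [array([ 0.016, -0.022])]
scraper [array([ 0.649, -0.121]), array([0.757, 0.004]), array([0.548, 0.173])] [array([ 0.163, -0.283])]
bell [array([0.649, 0.448])] [array([0.065, 0.277])]
trinket_box [array([ 0.742, -0.282])] [array([ 0.284, -0.425])]
butter_lamp [array([0.743, 0.202])] [array([0.2  , 0.052])]
```

View pics/t6.png

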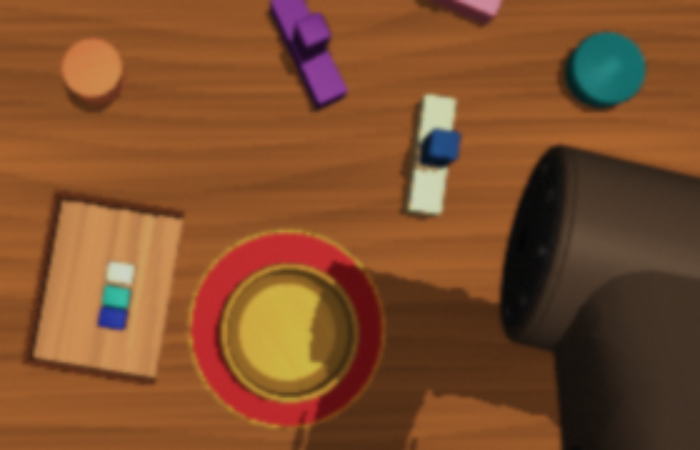

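The bowl is centred on the mat (crop (290,330)), the stones are well inside the tray (115,295), the scraper stands clear (432,155) and the bystanders have not moved. I'll hand the job in.

```bash
python3 -c "
from h import *
print(workorder.close_job())"
```

```text
the job is handed in; nothing more can be done
None
```

I handed the job in at about 20 s on the robot's clock: all three stones are well inside the tray, the bowl is centred on the mat within about 5 mm, the scraper stands clear of both, and the bell, trinket box and lamp have not visibly moved; the hand-in returned no verdict.

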